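Screen the hatching box and hold its vent open three clicks

TASK

Air the hatching box: first pick up the fly screen and hang it saddle-fashion over the middle of the bar in front of the louvre, one mesh panel on each side of the bar, and let go of it. Then pull the vent lever round exactly three clicks, never on to a fourth, and keep holding it there: the vent springs shut when released, so finish with the fingers still holding the lever at the third click, with the screen still hanging and the other things on the bench undisturbed.

Things in the scene. Friction and masses are not known exactly. Their poses are not given: they have to be found in the camera images.
- screen: Loose fly screen, aluminium and steel mesh, 0.2 kg, like a small saddle: two upright mesh panels 120 mm long (y), 80 high, 4 thick, 40 mm clear between them, open below, joined by a roof-shaped ridge (40 degree slopes). Stands on the bench at first. Origin: centre of its underside; x across the panels, y along the ridge, z up. Hung, the bar's axis is 87 mm above it. Either way round is good.
- screen_tab (a point): Point in the upright grip tab on top of the screen's ridge, on the middle plane, 125 mm above the screen's underside. The tab is 10 mm thick (x), 50 mm long (y) and reaches from 98 to 145 mm above the underside.
- bar_mid (a point): Middle of the axis of the fixed steel bar, 14 mm diameter, 210 mm long between two 6 mm bracket plates, 140 mm above the bench, in front of the louvre. y along the bar, x away from the box, z up. The louvred face is 50 mm behind the axis (-x); its frame and slats stand out 9 mm; the box's top is 25 mm below the axis; nothing under the bar.
- hatch_box: Fixed grey plastic hatching box, 110 mm deep (x), 260 mm wide (y), 115 mm high, origin at the centre of its underside. Its louvre faces +x, with the bar in front; the vent lever is on its top towards -y. The lever works a sprung damper inside, out of sight.
- lever_pivot (a point): Centre of the lever's upright pivot axis, at the level of the box's top (115 mm above the bench). The push on the post is 5 to 7 N, rises to 8 or 9 N some 0.05 rad before a crest, drops by 3 N or more as the lever snaps past it, then levels out: that is the click. A spring returns the lever to 0 when let go; no notch keeps it.
- post_mid (a point): Point on the axis of the lever's upright round grip post (black plastic, 16 mm diameter, 110 mm from the pivot), 163 mm above the bench; moves with the lever. The post rises from 131 to 186 mm above the bench; the flat arm below it lies at 125 to 133 mm.
- vent_lever (a joint): Lever angle, rad: 0 shut, at its stop, arm along the box's -y; grows clockwise seen from above, the post swinging towards the box's -x. Crests that click when passed lie at 0.20, 0.46, 0.72, 0.98 and 1.24; steel teeth round the hub mark them. After a click the lever belongs midway to the next crest: three clicks is about 0.85.
- pot: Bystander: empty terracotta pot, 90 mm across, 80 mm high; origin at the centre of its underside.
- bottle: Bystander: white plastic bottle, 64 mm across, 170 mm high; origin at the centre of its underside.
- brush: Bystander: wooden hand brush about 30 mm high, lying on the bench; origin on its underside.
Mind the look-alikes: they are no part of the job. Of the things that look like the screen, take the one that is nearest to the robot's base at the start.

How it is judged (in metres and radians):
On the way, in this order (a step that is already met when the one before it is completed fails the run):
1. the fly screen hangs over the middle of the bar, let go, with the vent still shut (z of screen in the frame of bar_mid between -0.097 and -0.077 m and y of screen in the frame of bar_mid between -0.03 and 0.03 m and x of screen in the frame of bar_mid between -0.025 and 0.025 m and angle between screen's own z axis and vertical below 0.25 rad and angle between the y axis of screen and the y axis of bar_mid, either way round below 0.25 rad and contact force between screen and hatch_box above 0.5 N and contact force between screen and the arm below 0.1 N and value of joint vent_lever below 0.15 rad), for 0.2 s.
2. the fingers bring the lever past its first click (value of joint vent_lever above 0.22 rad and contact force between the fingers and vent_lever above 0.5 N), for 0.02 s.
At the end, for the whole second after the job is handed in: Fingers press on the lever (over 1 N), at rest at 0.74 to 0.96 rad (third click); the screen hangs still on the bar alone, untouched by robot or lever, within 30 mm of the bar's middle along it and 25 mm across, within 0.25 rad of upright and of the bar's direction (value of joint vent_lever between 0.74 and 0.96 rad and velocity of joint vent_lever between -0.15 and 0.15 rad/s and contact force between the fingers and vent_lever above 1 N and contact force between screen and vent_lever below 0.1 N and z of screen in the frame of bar_mid between -0.097 and -0.077 m and y of screen in the frame of bar_mid between -0.03 and 0.03 m and x of screen in the frame of bar_mid between -0.025 and 0.025 m and angle between screen's own z axis and vertical below 0.25 rad and angle between the y axis of screen and the y axis of bar_mid, either way round below 0.25 rad and contact force between screen and hatch_box above 0.5 N and contact force between screen and the arm below 0.1 N and linear speed of screen below 0.05 m/s); the arm keeps its last pose, push and grip.
It fails at once if the lever went on to the fourth click (value of joint vent_lever above 1 rad).
It fails at once if the pot was disturbed (distance of pot from where it was at the start of the episode above 0.03 m or angle between pot's own z axis and vertical above 0.5 rad).
It fails at once if the bottle was disturbed (distance of bottle from where it was at the start of the episode above 0.03 m or angle between bottle's own z axis and vertical above 0.5 rad).
It fails at once if the brush was disturbed (distance of brush from where it was at the start of the episode above 0.03 m).
It also fails if it takes over 61 s, if anything falls off the work surface, if the arm or the gripper's body presses on something with over 40 N, if the wrist force passes 120 N, or if a joint passes its speed limit or range.

ROBOT

A 7-joint arm with a two-finger parallel gripper is mounted at the origin on the work surface. World frame = base frame: x ahead of the robot, y to its left, z up, the work surface at z = 0. Lengths are in mm, angles in rad, forces in N, time in s.
With the tool pointing down it reaches from about 425 to 975 mm from the base axis. Payload 16.7 kg.
Tool frame: the origin (TCP) lies midway between the tips of the shut fingers; the grasp point (between the pads) lies 19 mm behind it; z points along the fingers, y is the line along which they close (so a half turn about z gives the same grasp; the last joint's range is limited). The gripper opens to 85 mm and grips with 20 to 120 N. Pads are 22 mm wide; open, the fingers measure 114 mm over their backs; the gripper's body (76 mm by 85 mm) begins 54 mm behind the grasp point. The pads swing forward as they close: fully open they stand 13 mm farther back than shut.
Start: joints at [-1.45, 0.426, 0.074, 1.606, -0.034, 1.111, -0.067], TCP at [180.57, 650.362, 231.302] pointing down, gripper open.
Joint ranges: [-2.85, 2.85], [-0.5, 2.14], [-1.23, 1.37], [0.21, 2.46], [-1.02, 4.16], [0.16, 2.05], [-2.73, 2.73]. Speed limits (rad/s): [1.89, 1.89, 2.39, 2.39, 3.01, 3.01, 3.01].

INTERFACE

Orientations are given as a unit quaternion [w, x, y, z].
In Python, from station import manip gives the robot as it stands.
- The arm moves only by the tool arm_command, never from a script. Its argument "moves" is a list of rows, each a list of 2 entries, a list of its own where there are three numbers: the shift along the tool's x, y, z as a fraction of full scale, then the turn, a rotation vector about the tool's x, y, z as a fraction of full scale. A call has exactly 8 rows; each row is the pose to reach, as a shift and turn from the pose commanded when the call began, along the tool's axes at that moment; what a row does not reach only later rows make up. Full scale, the value 1, is 25 cm for a shift and 60 degrees for a turn. A row lasts 1/10 s, in which the tool goes at most 50 mm and 8.59 degrees, less where a joint would pass 70% of its speed; a pose out of reach is approached as far as the arm can. A call with a number of a shift or a turn outside -1 to 1 is refused whole. A call with a gripper value outside its range is refused whole. "claw" is the finger opening in mm, from 0 to 85.4, set as the call begins (left out, the last holds). The fingers move at their own pace and stop on an object; "newtons" is the grip in N (left out, the last holds). Time passes only in rows, so rows that repeat a pose let the fingers close, or fill a call up. It gives the time, the measured TCP pose, the force, the opening and the grip force at its end, in the units of the state.
- manip.get_obs(): the state, without advancing time (a new reading comes with each control period).
- manip.get_image(name): name is "side" or "top" or "wrist"; returns a dict with "color" (420x560x3 uint8, blue, green, red), "vfov" (degrees; the focal length in pixels is half the picture's height over the tangent of half this angle, whatever the lens; pixels are square), "cx", "cy" (the principal point, pixels), "extrinsics" (4x4, takes a point from camera to world coordinates); the wrist camera has in their place "T_tool_cam" (4x4, takes a point from camera to tool coordinates, whose origin is the TCP and whose axes are the flange's). Camera axes: x right, y up, looking along -z (the intrinsics and any distortion apply to the point x, -y, -z); pixel columns grow to the right and rows downward; lengths in mm; the calibration is good to about 2 mm. A picture is of the moment at which its call begins: read the wrist's pose just before it. There is no depth.
- manip.hand_in(): hands the job in; it is judged then, once.
Trained networks look in the newest picture that a camera, given by its name, has taken for a name from the list of things; names that differ only in an ending like _2 or _b are one class to them, and where a whole thing is asked for, a point or a joint stands for the part that bears it (a point fixed in the world has none). Each returns a list of dicts, best first, with "p" (0 to 1); they miss things now and then, are a little off and sometimes report something else, mostly with a low value. They report only what shows in the picture. A call takes as long as a camera call. They do not tell look-alikes from the thing itself.
- manip.recognise(camera, thing): "rect" ([left, top, right, bottom] in pixels, round what is visible of it).
The state is a dict: "time_s": time; "joints": joint angles; "qvel": joint speeds; "joint_efforts": joint torques, N m; "tcp_pos": TCP position; "eef_rot": TCP orientation; "ft_force": force on the tool from outside, world axes, zero at the start; "ft_torque": the same for the moment, N m; "gripper_width": opening from 0.0 (shut) to 1.0 (fully open); "grip_force": force on a finger pad.
Only numpy, scipy, OpenCV 4.12 (cv2) and the standard library are available. Lean on these libraries where they do the work, as an engineer would, in place of code of your own. Each camera call takes 0.05 s, during which the arm holds its last target. There are 200 camera calls.

## Working session

There is one attempt and no reset: what is moved stays moved. The work goes in short steps, Python scripts to look and compute and a tool call to move; the robot and the scene stay as the last step left them, time stands still between calls to the robot, and variables do not carry over. Pictures are saved under pics/ and viewed, at most 10 in all, crops included, and the job is handed in when it is done.

Besides the shell and the picture viewer there is one more tool, called by a JSON object that holds its "op" and its "data". arm_command: Moves the arm, as the interface text tells. Its arguments: {"type":"object","properties":{"moves":{"type":"array"},"claw":{"type":"number"},"newtons":{"type":"number"}},"required":["moves"]}

```bash
mkdir -p pics; cat > h.py <<'E'
import numpy as np, cv2
from station import manip
from scipy.spatial.transform import Rotation as R
def quat(q): return R.from_quat([q[1],q[2],q[3],q[0]])
def tool():
    o=manip.get_obs(); T=np.eye(4); T[:3,:3]=quat(o['eef_rot']).as_matrix(); T[:3,3]=o['tcp_pos']; return T
def cam(name):
    T=tool(); im=manip.get_image(name)
    E=np.array(im['extrinsics']) if 'extrinsics' in im else T@np.array(im['T_tool_cam'])
    f=im['color'].shape[0]/2/np.tan(np.radians(im['vfov'])/2)
    return im['color'],E,f,im['cx'],im['cy'],im
def ray(c,u,v):
    _,E,f,cx,cy,_=c; d=E[:3,:3]@np.array([(u-cx)/f,-(v-cy)/f,-1]); return E[:3,3],d
def atz(c,u,v,z):
    o,d=ray(c,u,v); return o+d*(z-o[2])/d[2]
def proj(c,p):
    _,E,f,cx,cy,_=c; q=np.linalg.inv(E)@np.append(p,1); return np.array([cx+f*q[0]/-q[2],cy-f*q[1]/-q[2]])
E
python3 - <<'E'
from h import *
for n in ('top','side'):
    c=cam(n); cv2.imwrite(f'pics/{n}0.png',c[0]); print(n,{k:v for k,v in c[5].items() if k!='color'})
    np.save(f'{n}0.npy',c[0])
    for t in ('screen','screen_tab','hatch_box','vent_lever','post_mid','lever_pivot','pot','bottle','brush'):
        try: print(t,[(np.round(d['rect']).tolist(),round(d['p'],2)) for d in manip.recognise(n,t)][:4])
        except Exception as e: print(t,e)
o=manip.get_obs();print(o)
E
```

```text
top {'vfov': 48.71390091464322, 'cx': 283.4770862232277, 'cy': 203.88807891684252, 'extrinsics': array([[-5.54731610e-03,  9.97826121e-01, -6.56677960e-02,
         4.85545605e+02],
       [-9.99974820e-01, -5.82591420e-03, -4.05180259e-03,
         4.38530072e+01],
       [-4.42556941e-03,  6.56436659e-02,  9.97833314e-01,
         1.26184307e+03],
       [ 0.00000000e+00,  0.00000000e+00,  0.00000000e+00,
         1.00000000e+00]])}
screen [([89.0, 233.0, 147.0, 275.0], 0.78), ([108.0, 154.0, 149.0, 205.0], 0.72), ([156.0, 223.0, 206.0, 253.0], 0.71), ([270.0, 162.0, 411.0, 248.0], 0.65)]
screen_tab [([106.0, 157.0, 151.0, 207.0], 0.92), ([155.0, 224.0, 208.0, 251.0], 0.71), ([93.0, 234.0, 148.0, 276.0], 0.6)]
hatch_box [([270.0, 165.0, 413.0, 245.0], 0.76)]
vent_lever [([347.0, 208.0, 411.0, 227.0], 0.69)]
post_mid [([347.0, 208.0, 414.0, 227.0], 0.87)]
lever_pivot [([271.0, 167.0, 413.0, 244.0], 0.8)]
pot [([167.0, 139.0, 205.0, 172.0], 0.55)]
bottle [([398.0, 130.0, 434.0, 160.0], 0.73), ([350.0, 211.0, 411.0, 226.0], 0.58)]
brush []
side {'vfov': 44.099407312478846, 'cx': 285.4
[... 1071 characters left out ...]
548,  0.07389922,  1.60601206, -0.03407534,
        1.1107687 , -0.06709209]), 'qvel': array([-1.30569228e-04, -2.65381768e-05, -3.89661964e-04,  1.14611434e-04,
       -8.18475248e-04,  1.70692593e-04,  1.86105681e-03]), 'joint_efforts': array([-7.44770364e-05, -9.49516582e+01,  3.75609890e+00, -4.63909221e+01,
        1.90185208e-02,  1.97621310e-03,  4.50895641e-05]), 'tcp_pos': array([180.58389885, 650.36336612, 231.30613446]), 'eef_rot': array([-6.14594449e-06,  1.35008103e-01,  9.90844494e-01, -7.11747972e-06]), 'ft_force': array([ 0.23206191,  0.37689412, -0.31893865]), 'ft_torque': array([ 0.02296019, -0.03085447,  0.01436348]), 'grip_force': 0.0, 'gripper_width': 0.9983798665889937}
```

View pics/top0.png

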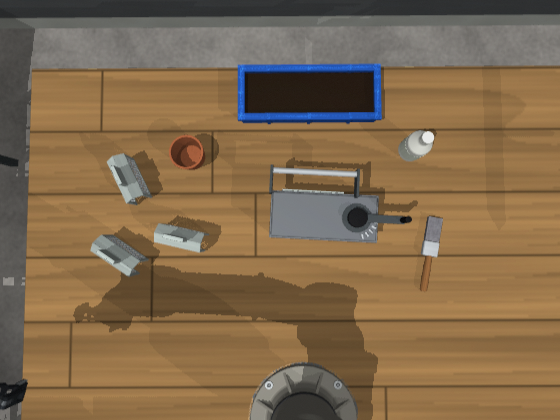

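View pics/side0.png

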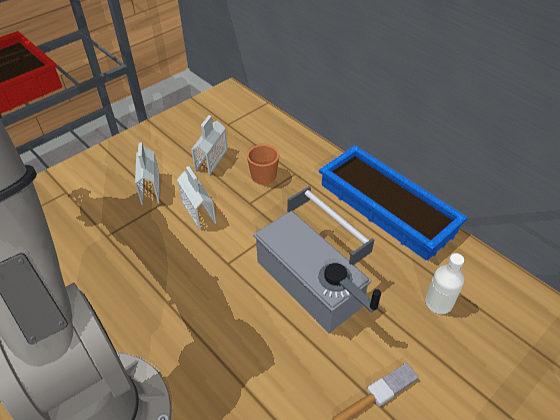

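Top view: three screen look-alikes, A (128,178), B (118,255) and C (180,237). The robot base is near (310,410), so C looks nearest. The bar runs (272,171)-(358,174), the lever pivot is at (357,217) and the post at (406,220). The side view shows the same three at (210,145), (147,174) and (196,197), with the post at (376,299).

```bash
python3 - <<'E'
from h import *
a=np.load('top0.npy'); s=np.load('side0.npy')
z=lambda im,x0,y0,w,h,k: cv2.resize(im[y0:y0+h,x0:x0+w],None,fx=k,fy=k,interpolation=cv2.INTER_CUBIC)
can=np.zeros((600,800,3),np.uint8)
p=z(a,145,210,70,50,5);can[:250,:350]=p            # C top
p=z(s,165,160,60,70,5);can[250:600,:300]=p          # C side
p=z(a,260,155,160,95,2.8125);can[:p.shape[0],350:350+p.shape[1]]=p
p=z(s,240,180,150,110,2.8);can[290:290+p.shape[0],350:350+p.shape[1]]=p
cv2.imwrite('pics/crop1.png',can)
c=cam('top')
for n,u,v in (('A',128,175),('B',118,252),('C',180,237)):
    q=atz(c,u,v,110);print(n,q.round(),np.hypot(q[0],q[1]).round())
for k in range(0):pass
print('bar',atz(c,272,171,140),atz(c,358,174,140),'pivot',atz(c,357,217,130),'post',atz(c,406,220,186))
E
```

```text
A [636. 437. 110.] 772.0
B [444. 459. 110.] 639.0
C [481. 306. 110.] 569.0
bar [639.80287129  75.91336368 140.        ] [ 631.16838001 -133.25495759  140.        ] pivot [ 526.93627552 -130.69847268  130.        ] post [ 517.28989335 -235.37045998  186.        ]
```

View pics/crop1.png

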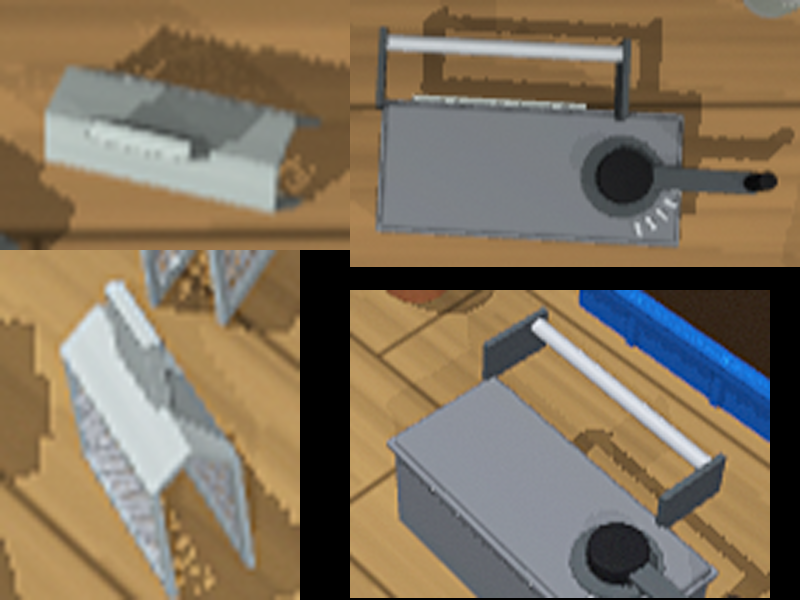

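Candidates are A (128,178) at 772 mm from the base, B (118,255) at 639 mm and C (180,237) at 569 mm. I choose C; the crop confirms a saddle with a roof and grip tab. Next I'll fit its pose and move.

```bash
cat >> h.py <<'E'
def down(deg):  # tool pointing down, tool y at azimuth deg
    a=np.radians(deg); y=np.array([np.cos(a),np.sin(a),0]); z=np.array([0,0,-1.]); return np.column_stack([np.cross(y,z),y,z])
def plan(p,deg,T=None):
    T=tool() if T is None else T
    s=T[:3,:3].T@(np.array(p)-T[:3,3])/250; r=R.from_matrix(T[:3,:3].T@down(deg)).as_rotvec()/np.radians(60)
    print('shift',s.round(3),'turn',r.round(3),'rows',(np.linalg.norm(s)*5).round(1),(np.linalg.norm(r)*60/8.59).round(1))
    N=np.eye(4);N[:3,:3]=down(deg);N[:3,3]=p;return N
E
python3 - <<'E'
from h import *
from scipy.optimize import least_squares
c=cam('top'); s=cam('side')
t=lambda x,y:(145+x/5,210+y/5)
S=lambda x,y:(165+x/5,160+(y-250)/5)
obs=[(c,t(45,160),(-24,60,79)),(c,t(275,212),(-24,-60,79)),(c,t(70,67),(24,60,79)),(c,t(295,120),(24,-60,79)),(c,t(139,136),(0,0,145)),
 (s,S(155,492),(-24,-60,79)),(s,S(62,350),(-24,60,79)),(s,S(135,312),(0,0,145))]
def res(p):
    r=R.from_euler('z',p[2]).as_matrix()
    return np.concatenate([proj(cc,r@np.array(m)+[p[0],p[1],0])-uv for cc,uv,m in obs])
f=least_squares(res,[481,306,-.2]);print(f.x, f.fun.reshape(-1,2).round(1).tolist())
b=lambda x,y:(260+(x-350)/2.8125,155+y/2.8125)
print('bar',atz(c,*b(387,43),140),atz(c,*b(624,54),140),'post top',atz(c,*b(762,181),186),'hub',atz(c,*b(625,177),145))
x,y,a=f.x; d=np.degrees(a)
T=tool(); print(d)
N=plan([(180+x)/2,(650+y)/2,240],(74.5+d)/2,T); plan([x,y,230],d,N)
E
```

```text
[ 4.80124587e+02  3.14740980e+02 -2.29561825e-01] [[0.0, -0.9], [-0.2, -0.8], [-0.5, -0.7], [0.2, -0.8], [0.1, 0.1], [-0.7, 1.6], [-0.5, 0.7], [-0.8, 0.5]]
bar [641.52935913  73.09182685 140.        ] [ 630.68745078 -131.84281536  140.        ] post top [ 518.77597407 -236.53578016  186.        ] hub [ 524.13057176 -130.2196861   145.        ]
-13.152923706496646
shift [-0.756 -0.488 -0.035] turn [-0.   -0.    0.73] rows 4.5 5.1
shift [-0.883  0.174  0.04 ] turn [0.   0.   0.73] rows 4.5 5.1
```

{"op": "arm_command", "data": {"moves": [[[-0.13,-0.08,-0.01],[0,0,0.12]],[[-0.25,-0.16,-0.01],[0,0,0.24]],[[-0.38,-0.25,-0.02],[0,0,0.36]],[[-0.5,-0.33,-0.02],[0,0,0.49]],[[-0.63,-0.41,-0.03],[0,0,0.61]],[[-0.756,-0.488,-0.035],[0,0,0.73]],[[-0.756,-0.488,-0.035],[0,0,0.73]],[[-0.756,-0.488,-0.035],[0,0,0.73]]], "claw": 60}}

```text
time_s: 1.95
tcp_pos: [330.5, 481.9, 240.4]
eef_rot: [-0.0, 0.495, 0.869, 0.0]
ft_force: [-0.0, 0.8, -0.6]
gripper_width: 0.701
grip_force: 0.0
```

{"op": "arm_command", "data": {"moves": [[[-0.15,0.03,0.01],[0,0,0.12]],[[-0.3,0.06,0.01],[0,0,0.24]],[[-0.45,0.09,0.02],[0,0,0.36]],[[-0.59,0.12,0.03],[0,0,0.49]],[[-0.74,0.15,0.03],[0,0,0.61]],[[-0.883,0.174,0.04],[0,0,0.73]],[[-0.883,0.174,0.04],[0,0,0.73]],[[-0.883,0.174,0.04],[0,0,0.73]]]}}

```text
time_s: 2.75
tcp_pos: [479.9, 315.2, 229.9]
eef_rot: [-0.0, 0.783, 0.622, -0.0]
ft_force: [0.6, 0.7, 0.3]
gripper_width: 0.702
grip_force: 0.0
```

```bash
python3 - <<'E'
from h import *
o=manip.get_obs(); print(o['time_s'],o['tcp_pos'],o['eef_rot'])
c=cam('wrist'); im=c[0].copy()
r=R.from_euler('z',-0.2296).as_matrix()
for m in [(0,25,145),(0,-25,145),(-24,60,79),(-24,-60,79),(24,60,79),(24,-60,79)]:
    u=proj(c,r@np.array(m)+[480.1,314.7,0]); print(m,u.round(1)); cv2.circle(im,tuple(int(k) for k in u),3,(0,0,255),1)
cv2.imwrite('pics/w1.png',im)
E
```

```text
2.75 [479.89052548 315.23701953 229.87998304] [-5.70618716e-05  7.82719673e-01  6.22374397e-01 -1.43572108e-04]
(0, 25, 145) [284.2 179.3]
(0, -25, 145) [284.  238.2]
(-24, 60, 79) [259.  127.7]
(-24, -60, 79) [261.5 242.6]
(24, 60, 79) [309.4 127.8]
(24, -60, 79) [306.2 242.7]
```

View pics/w1.png

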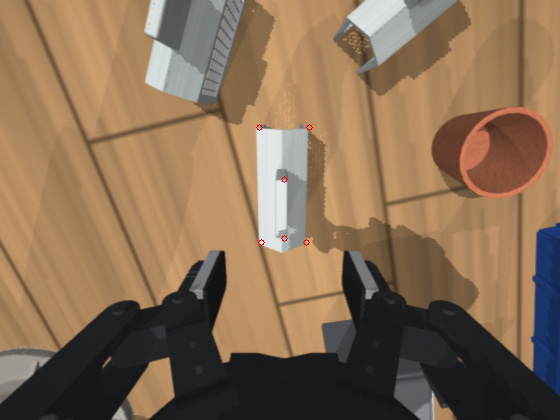

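The wrist view shows C's tab at u≈281, v≈172–238, within about 2 mm of the prediction. I'll descend with a −2 mm correction in tool y and grip.

{"op": "arm_command", "data": {"moves": [[[0,-0.008,0.1],[0,0,0]],[[0,-0.008,0.2],[0,0,0]],[[0,-0.008,0.3],[0,0,0]],[[0,-0.008,0.38],[0,0,0]],[[0,-0.008,0.44],[0,0,0]],[[0,-0.008,0.48],[0,0,0]],[[0,-0.008,0.496],[0,0,0]],[[0,-0.008,0.496],[0,0,0]]]}}

```text
time_s: 3.6
tcp_pos: [478.1, 315.3, 106.0]
eef_rot: [-0.0, 0.783, 0.622, -0.0]
ft_force: [-0.1, -0.0, 0.1]
gripper_width: 0.705
grip_force: 0.0
```

{"op": "arm_command", "data": {"moves": [[[0,0,0],[0,0,0]],[[0,0,0],[0,0,0]],[[0,0,0],[0,0,0]],[[0,0,0],[0,0,0]],[[0,0,0],[0,0,0]],[[0,0,0],[0,0,0]],[[0,0,0],[0,0,0]],[[0,0,0],[0,0,0]]], "claw": 0, "newtons": 50}}

```text
time_s: 4.4
tcp_pos: [478.3, 315.2, 106.5]
eef_rot: [-0.0, 0.783, 0.622, 0.0]
ft_force: [-2.2, -0.9, 7.0]
gripper_width: 0.111
grip_force: 49.0
```

{"op": "arm_command", "data": {"moves": [[[0,0,-0.08],[0,0,0]],[[0,0,-0.2],[0,0,0]],[[0,0,-0.34],[0,0,0]],[[0,0,-0.48],[0,0,0]],[[0,0,-0.6],[0,0,0]],[[0,0,-0.7],[0,0,0]],[[0,0,-0.74],[0,0,0]],[[0,0,-0.74],[0,0,0]]]}}

```text
time_s: 5.2
tcp_pos: [478.4, 315.3, 291.7]
eef_rot: [-0.0, 0.783, 0.622, 0.001]
ft_force: [-0.1, -0.2, -3.2]
gripper_width: 0.109
grip_force: 49.2
```

```bash
python3 - <<'E'
from h import *
N=plan([557,143,291],-8); plan([636,-29.4,291],-3.0,N)
E
```

```text
shift [-0.6    0.463  0.002] turn [ 0.001 -0.001 -0.085] rows 3.8 0.6
shift [-0.639  0.409  0.   ] turn [ 0.     0.    -0.083] rows 3.8 0.6
```

{"op": "arm_command", "data": {"moves": [[[-0.06,0.046,0],[0,0,-0.01]],[[-0.16,0.12,0],[0,0,-0.03]],[[-0.27,0.21,0],[0,0,-0.05]],[[-0.38,0.295,0],[0,0,-0.06]],[[-0.48,0.37,0],[0,0,-0.08]],[[-0.56,0.435,0],[0,0,-0.085]],[[-0.6,0.463,0],[0,0,-0.085]],[[-0.6,0.463,0],[0,0,-0.085]]]}}

```text
time_s: 6.0
tcp_pos: [556.8, 140.9, 289.8]
eef_rot: [0.0, 0.756, 0.655, -0.001]
ft_force: [-0.2, 1.0, -1.8]
gripper_width: 0.109
grip_force: 49.1
```

{"op": "arm_command", "data": {"moves": [[[-0.06,0.04,0],[0,0,-0.01]],[[-0.17,0.11,0],[0,0,-0.03]],[[-0.29,0.19,0],[0,0,-0.05]],[[-0.41,0.265,0],[0,0,-0.06]],[[-0.52,0.335,0],[0,0,-0.08]],[[-0.6,0.385,0],[0,0,-0.083]],[[-0.639,0.409,0],[0,0,-0.083]],[[-0.639,0.409,0],[0,0,-0.083]]]}}

```text
time_s: 6.8
tcp_pos: [635.8, -30.1, 290.2]
eef_rot: [-0.0, 0.726, 0.688, -0.001]
ft_force: [-0.0, 1.1, -3.6]
gripper_width: 0.11
grip_force: 49.1
```

```bash
python3 - <<'E'
from h import *
o=manip.get_obs(); print(o['time_s'],o['tcp_pos'],o['gripper_width'])
w=cam('wrist'); s=cam('side')
can=np.zeros((600,800,3),np.uint8); can[:420,:560]=w[0]
p=cv2.resize(s[0][150:300,240:400],None,fx=2,fy=2,interpolation=cv2.INTER_CUBIC); can[300:,480:]=p
cv2.imwrite('pics/w2.png',can)
T=tool(); r=down(-3.0)
for n,q in (('barL',(641.5,73.1,140)),('barR',(630.7,-131.8,140)),('post',(518.8,-236.5,186))): print(n,proj(w,q).round(),proj(s,q).round())
E
```

```text
6.8 [635.76704311 -30.05130387 290.18239115] 0.11045069653343477
barL [284.  78.] [306. 194.]
barR [284. 277.] [368. 245.]
post [186. 390.] [374. 291.]
```

View pics/w2.png

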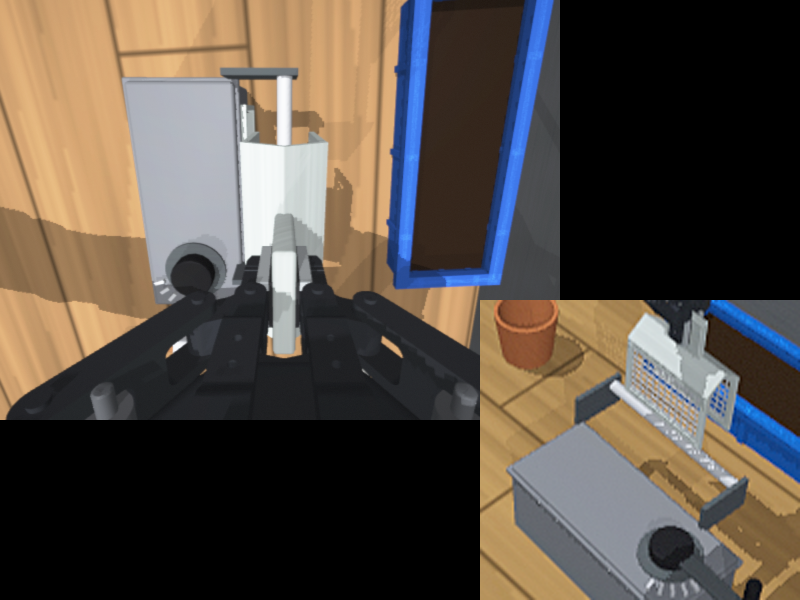

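The bar (u≈284, v 75–143) and the ridge apex (284,146) line up, and the side view shows the screen above the bar. Now I'll check where the screen centre sits along the bar.

```bash
python3 - <<'E'
from h import *
w=cam('wrist');o,d=ray(w,284,146)
for z in (278,282): 
    q=o+d*(z-o[2])/d[2]; print(q)
print(proj(w,(636,-29.4,282)), manip.get_obs()['time_s'])
E
```

```text
[638.65297978  30.63591556 278.        ]
[638.6766089   31.11000053 282.        ]
[284.79160195 255.00092124] 6.95
```

{"op": "arm_command", "data": {"moves": [[[0,0,0.06],[0,0,0]],[[0,0,0.14],[0,0,0]],[[0,0,0.22],[0,0,0]],[[0,0,0.3],[0,0,0]],[[0,0,0.37],[0,0,0]],[[0,0,0.43],[0,0,0]],[[0,0,0.46],[0,0,0]],[[0,0,0.46],[0,0,0]]]}}

```text
time_s: 7.75
tcp_pos: [635.2, -29.4, 174.9]
eef_rot: [-0.0, 0.725, 0.688, -0.001]
ft_force: [0.3, 0.0, -2.9]
gripper_width: 0.109
grip_force: 49.0
```

{"op": "arm_command", "data": {"moves": [[[0,0,0.015],[0,0,0]],[[0,0,0.03],[0,0,0]],[[0,0,0.04],[0,0,0]],[[0,0,0.048],[0,0,0]],[[0,0,0.052],[0,0,0]],[[0,0,0.056],[0,0,0]],[[0,0,0.056],[0,0,0]],[[0,0,0.056],[0,0,0]]]}}

```text
time_s: 8.55
tcp_pos: [635.8, -29.7, 162.1]
eef_rot: [0.0, 0.726, 0.688, 0.0]
ft_force: [-0.2, 0.3, -2.4]
gripper_width: 0.108
grip_force: 49.1
```

{"op": "arm_command", "data": {"moves": [[[0,0,0.004],[0,0,0]],[[0,0,0.008],[0,0,0]],[[0,0,0.012],[0,0,0]],[[0,0,0.012],[0,0,0]],[[0,0,0.012],[0,0,0]],[[0,0,0.012],[0,0,0]],[[0,0,0.012],[0,0,0]],[[0,0,0.012],[0,0,0]]]}}

```text
time_s: 9.35
tcp_pos: [636.0, -29.8, 159.8]
eef_rot: [0.0, 0.726, 0.688, 0.0]
ft_force: [-5.0, 1.2, 8.7]
gripper_width: 0.11
grip_force: 50.9
```

Contact with the bar; releasing.

{"op": "arm_command", "data": {"moves": [[[0,0,0],[0,0,0]],[[0,0,0],[0,0,0]],[[0,0,0],[0,0,0]],[[0,0,0],[0,0,0]],[[0,0,0],[0,0,0]],[[0,0,0],[0,0,0]],[[0,0,0],[0,0,0]],[[0,0,0],[0,0,0]]], "claw": 50}}

```text
time_s: 10.15
tcp_pos: [635.8, -29.8, 159.1]
eef_rot: [0.0, 0.726, 0.688, -0.0]
ft_force: [0.4, -0.2, 0.2]
gripper_width: 0.581
grip_force: 0.0
```

{"op": "arm_command", "data": {"moves": [[[0,0,-0.04],[0,0,0]],[[0,0,-0.1],[0,0,0]],[[0,0,-0.2],[0,0,0]],[[0,0,-0.3],[0,0,0]],[[0,0,-0.4],[0,0,0]],[[0,0,-0.48],[0,0,0]],[[0,0,-0.5],[0,0,0]],[[0,0,-0.5],[0,0,0]]]}}

```text
time_s: 10.95
tcp_pos: [636.1, -29.8, 285.4]
eef_rot: [0.001, 0.726, 0.688, 0.001]
ft_force: [0.4, 0.0, -0.3]
gripper_width: 0.583
grip_force: 0.0
```

```bash
python3 - <<'E'
from h import *
o=manip.get_obs(); print(o['time_s'],o['tcp_pos'])
w=cam('wrist'); s=cam('side')
can=np.zeros((600,800,3),np.uint8); can[:420,:560]=w[0]
p=cv2.resize(s[0][150:300,240:400],None,fx=2,fy=2,interpolation=cv2.INTER_CUBIC); can[300:,480:]=p
cv2.imwrite('pics/w3.png',can)
bm=np.array([636,-29.4,140-87]); r=R.from_euler('z',-.053).as_matrix()
for m in [(0,25,145),(0,-25,145),(-24,60,79),(24,60,79)]: print(m,proj(w,r@np.array(m)+bm).round(),proj(s,r@np.array(m)+bm).round(1))
# post start pose plan
N=plan([577,-130,290],-3)
E
```

```text
10.95 [636.14045036 -29.80246006 285.43440733]
(0, 25, 145) [283. 178.] [330.1 194.5]
(0, -25, 145) [283. 236.] [345.8 207.1]
(-24, 60, 79) [258. 127.] [310.4 210.7]
(24, 60, 79) [308. 127.] [325.3 201.2]
shift [-0.413 -0.212 -0.025] turn [-0.001 -0.    -0.001] rows 2.3 0.0
```

View pics/w3.png

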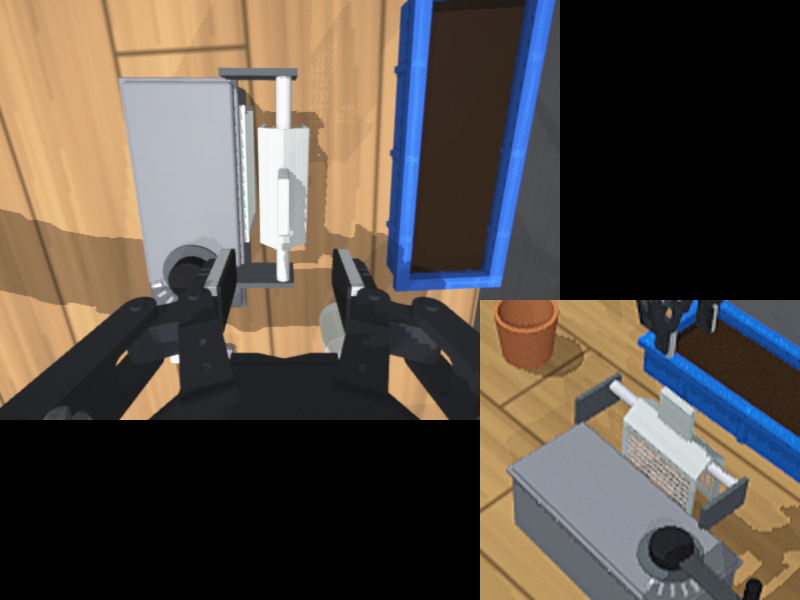

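The screen hangs centred: the wrist view has its ridge at u≈284, v 127–245 on the bar, and the side view shows it seated. Next, above the post.

```bash
python3 - <<'E'
from h import *
plan([519,-236,275],-3)
E
```

```text
shift [-0.849 -0.422  0.035] turn [-0.001 -0.    -0.001] rows 4.7 0.0
```

{"op": "arm_command", "data": {"moves": [[[-0.1,-0.05,0],[0,0,0]],[[-0.25,-0.12,0.01],[0,0,0]],[[-0.41,-0.2,0.015],[0,0,0]],[[-0.57,-0.28,0.02],[0,0,0]],[[-0.71,-0.35,0.03],[0,0,0]],[[-0.81,-0.4,0.035],[0,0,0]],[[-0.849,-0.422,0.035],[0,0,0]],[[-0.849,-0.422,0.035],[0,0,0]]]}}

```text
time_s: 11.85
tcp_pos: [518.2, -237.1, 274.9]
eef_rot: [-0.0, 0.726, 0.687, -0.0]
ft_force: [0.6, 0.5, -1.0]
gripper_width: 0.582
grip_force: 0.0
```

```bash
python3 - <<'E'
from h import *
o=manip.get_obs(); print(o['time_s'],o['tcp_pos'])
w=cam('wrist'); cv2.imwrite('pics/w4.png',w[0])
for n,q in (('post top',(518.8,-236.5,186)),('hub',(524.1,-130.2,145)),('hub115',(524.1,-130.2,115))): print(n,proj(w,q).round(1))
for t in ('post_mid','lever_pivot'): print(manip.recognise('wrist',t)[:2])
E
```

```text
11.85 [ 518.24576753 -237.11076564  274.88497007]
post top [284.4 206.8]
hub [283.7  70.9]
hub115 [283.8  74.7]
[{'rect': [256.6, 44.7, 311.3, 222.9], 'p': 0.95}]
[{'rect': [219.6, 0.0, 430.5, 221.0], 'p': 0.67}]
```

View pics/w4.png

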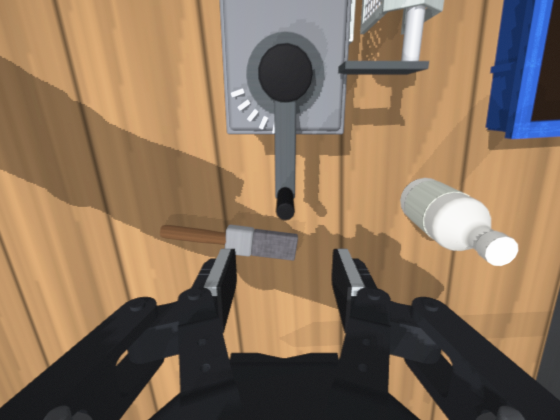

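The post top is at (286,211) and the hub at (285,73), so the post is about (520,-240). Descending and gripping.

{"op": "arm_command", "data": {"moves": [[[-0.01,0.006,0.08],[0,0,0]],[[-0.012,0.006,0.18],[0,0,0]],[[-0.012,0.006,0.28],[0,0,0]],[[-0.012,0.006,0.37],[0,0,0]],[[-0.012,0.006,0.45],[0,0,0]],[[-0.012,0.006,0.5],[0,0,0]],[[-0.012,0.006,0.52],[0,0,0]],[[-0.012,0.006,0.52],[0,0,0]]]}}

```text
time_s: 12.8
tcp_pos: [520.7, -238.8, 145.1]
eef_rot: [-0.0, 0.725, 0.688, -0.0]
ft_force: [0.4, -0.3, -0.2]
gripper_width: 0.588
grip_force: 0.0
```

{"op": "arm_command", "data": {"moves": [[[0,0,0],[0,0,0]],[[0,0,0],[0,0,0]],[[0,0,0],[0,0,0]],[[0,0,0],[0,0,0]],[[0,0,0],[0,0,0]],[[0,0,0],[0,0,0]],[[0,0,0],[0,0,0]],[[0,0,0],[0,0,0]]], "claw": 0, "newtons": 40}}

```text
time_s: 13.6
tcp_pos: [519.2, -239.4, 146.0]
eef_rot: [-0.001, 0.726, 0.688, -0.0]
ft_force: [-12.0, 2.3, 11.9]
gripper_width: 0.18
grip_force: 38.7
```

```bash
cat > arc.py <<'E'
from h import *
# arc plan about pivot, from current tool pose; th list
import sys
T=tool(); o=manip.get_obs(); piv=np.array([525,-130.]); d=T[:2,3]-piv
yaw=-.048
print('t',round(o['time_s'],2),'pos',T[:3,3].round(1),'F',o['ft_force'].round(1),'grip',o['grip_force'],o['gripper_width'])
u=np.array([-np.sin(-yaw) if 0 else np.sin(yaw),-np.cos(yaw)])  # box -y dir
th=np.arctan2(-(u[0]*d[1]-u[1]*d[0]),u@d); print('r',np.hypot(*d).round(1),'theta',th.round(3),'tool az',np.degrees(np.arctan2(T[1,1],T[0,1])).round(2))
E
python3 arc.py
```

```text
t 13.6 pos [ 519.2 -239.4  146. ] F [-12.    2.3  11.9] grip 38.70572805404663 0.1800057126932916
r 109.5 theta 0.005 tool az -3.09
```

{"op": "arm_command", "data": {"moves": [[[0,-0.01,0],[0,0,0.02]],[[0,-0.02,0],[0,0,0.042]],[[0.001,-0.03,0],[0,0,0.063]],[[0.002,-0.04,0],[0,0,0.085]],[[0.003,-0.05,0],[0,0,0.105]],[[0.004,-0.057,0],[0,0,0.124]],[[0.004,-0.057,0],[0,0,0.124]],[[0.004,-0.057,0],[0,0,0.124]]]}}

```text
time_s: 14.4
tcp_pos: [507.1, -238.0, 146.2]
eef_rot: [0.001, 0.769, 0.639, 0.0]
ft_force: [2.7, -1.7, 7.7]
gripper_width: 0.179
grip_force: 39.5
```

```bash
python3 arc.py
```

```text
t 14.4 pos [ 507.1 -238.   146.2] F [ 2.7 -1.7  7.7] grip 39.51119542121887 0.17930936649864077
r 109.5 theta 0.116 tool az -10.52
```

{"op": "arm_command", "data": {"moves": [[[0.001,-0.015,0],[0,0,0.033]],[[0.002,-0.03,0],[0,0,0.066]],[[0.003,-0.046,0],[0,0,0.1]],[[0.005,-0.062,0],[0,0,0.134]],[[0.007,-0.077,0],[0,0,0.167]],[[0.01,-0.092,0],[0,0,0.2]],[[0.01,-0.092,0],[0,0,0.2]],[[0.01,-0.092,0],[0,0,0.2]]]}}

```text
time_s: 15.2
tcp_pos: [484.8, -231.7, 146.2]
eef_rot: [0.001, 0.832, 0.555, 0.0]
ft_force: [1.9, -3.9, 7.4]
gripper_width: 0.172
grip_force: 39.5
```

```bash
python3 arc.py
```

```text
t 15.2 pos [ 484.8 -231.7  146.2] F [ 1.9 -3.9  7.4] grip 39.48060929775238 0.17248498598473916
r 109.4 theta 0.328 tool az -22.54
```

{"op": "arm_command", "data": {"moves": [[[0.001,-0.019,0],[0,0,0.042]],[[0.002,-0.038,0],[0,0,0.083]],[[0.004,-0.057,0],[0,0,0.124]],[[0.007,-0.076,0],[0,0,0.165]],[[0.01,-0.095,0],[0,0,0.207]],[[0.015,-0.113,0],[0,0,0.248]],[[0.015,-0.113,0],[0,0,0.248]],[[0.015,-0.113,0],[0,0,0.248]]]}}

```text
time_s: 16.0
tcp_pos: [459.9, -217.8, 146.2]
eef_rot: [0.001, 0.897, 0.443, 0.0]
ft_force: [0.3, -7.8, 8.3]
gripper_width: 0.178
grip_force: 39.6
```

```bash
python3 arc.py
```

```text
t 16.0 pos [ 459.9 -217.8  146.2] F [ 0.3 -7.8  8.3] grip 39.59213376045227 0.17756913355668785
r 109.3 theta 0.59 tool az -37.44
```

{"op": "arm_command", "data": {"moves": [[[0,-0.01,0],[0,0,0.02]],[[0.001,-0.02,0],[0,0,0.043]],[[0.002,-0.03,0],[0,0,0.065]],[[0.002,-0.04,0],[0,0,0.086]],[[0.002,-0.04,0],[0,0,0.086]],[[0.002,-0.04,0],[0,0,0.086]],[[0.002,-0.04,0],[0,0,0.086]],[[0.002,-0.04,0],[0,0,0.086]]]}}

```text
time_s: 16.8
tcp_pos: [452.5, -211.7, 146.2]
eef_rot: [0.001, 0.916, 0.402, 0.001]
ft_force: [1.1, -10.0, 7.9]
gripper_width: 0.176
grip_force: 39.6
```

```bash
python3 arc.py
```

```text
t 16.8 pos [ 452.5 -211.7  146.2] F [  1.1 -10.    7.9] grip 39.58014249801636 0.1761030219426305
r 109.2 theta 0.678 tool az -42.61
```

{"op": "arm_command", "data": {"moves": [[[0,-0.008,0],[0,0,0.017]],[[0,-0.016,0],[0,0,0.034]],[[0.001,-0.022,0],[0,0,0.048]],[[0.001,-0.022,0],[0,0,0.048]],[[0.001,-0.022,0],[0,0,0.048]],[[0.001,-0.022,0],[0,0,0.048]],[[0.001,-0.022,0],[0,0,0.048]],[[0.001,-0.022,0],[0,0,0.048]]]}}

```text
time_s: 17.6
tcp_pos: [448.3, -207.7, 146.2]
eef_rot: [0.001, 0.926, 0.379, 0.0]
ft_force: [-0.6, -7.7, 8.9]
gripper_width: 0.176
grip_force: 39.8
```

```bash
python3 arc.py
```

```text
t 17.6 pos [ 448.3 -207.7  146.2] F [-0.6 -7.7  8.9] grip 39.764941334724426 0.1764009574911648
r 109.2 theta 0.73 tool az -45.5
```

The tangential push fell from 7.6 to 5.0 N between 0.68 and 0.73, which is the third click. Going on to 0.85.

{"op": "arm_command", "data": {"moves": [[[0,-0.011,0],[0,0,0.023]],[[0.001,-0.022,0],[0,0,0.046]],[[0.001,-0.033,0],[0,0,0.07]],[[0.002,-0.044,0],[0,0,0.093]],[[0.003,-0.053,0],[0,0,0.115]],[[0.003,-0.053,0],[0,0,0.115]],[[0.003,-0.053,0],[0,0,0.115]],[[0.003,-0.053,0],[0,0,0.115]]]}}

```text
time_s: 18.4
tcp_pos: [439.4, -197.7, 146.1]
eef_rot: [0.001, 0.947, 0.322, 0.0]
ft_force: [-1.3, -8.9, 9.9]
gripper_width: 0.179
grip_force: 39.9
```

```bash
python3 arc.py; python3 - <<'E'
from h import *
s=cam('side');t=cam('top')
can=np.zeros((560,800,3),np.uint8)
can[:400,:480]=cv2.resize(s[0][150:350,220:460],None,fx=2,fy=2,interpolation=cv2.INTER_CUBIC)
can[:360,480:]=cv2.resize(t[0][130:310,255:415],None,fx=2,fy=2,interpolation=cv2.INTER_CUBIC)
cv2.imwrite('pics/end.png',can)
E
```

```text
t 18.4 pos [ 439.4 -197.7  146.1] F [-1.3 -8.9  9.9] grip 39.886223673820496 0.17902042099865656
r 109.1 theta 0.853 tool az -52.4
```

View pics/end.png

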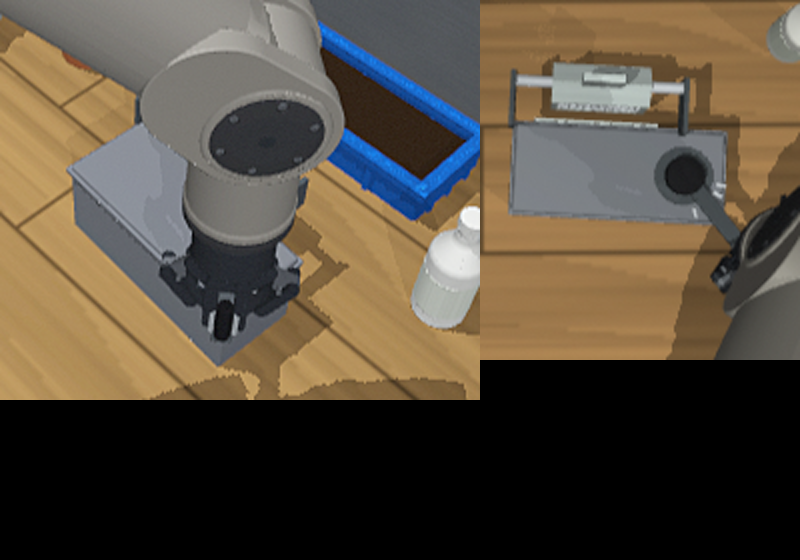

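The top view shows the screen still hanging mid-bar (crop 602,87) and the lever swung about 0.85 rad, held by the fingers; the bottle is untouched. Handing in.

```bash
python3 -c "
from station import manip
print(manip.hand_in())"
```

```text
the job is handed in; nothing more can be done
None
```

I handed the job in with the screen hanging mid-bar and let go, and the fingers holding the vent lever at about 0.85 rad, the third click; the hand-in returned no verdict.

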